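# Stand the fallen motion sensor light back on its foot

### The arm

A 7-joint arm with a two-finger parallel gripper is mounted at the origin on the work surface. World frame = base frame: x ahead of the robot, y to its left, z up, the work surface at z = 0. Lengths are in m, angles in rad, forces in N, time in s.
With the tool pointing down it reaches from about 0.4 to 0.875 m from the base axis. Payload 19.3 kg.
Tool frame: the origin (TCP) lies midway between the tips of the shut fingers; the grasp point (between the pads) lies bot.tcp_to_grasp behind it (bot.tcp_to_grasp is the distance from the TCP to the grasp point, in m); z points along the fingers, y is the line along which they close (so a half turn about z gives the same grasp; the last joint's range is limited). The gripper opens to 85 mm and grips with 20 to 120 N. Pads are 22 mm wide; open, the fingers measure 114 mm over their backs; the gripper's body (76 mm by 85 mm) begins 54 mm behind the grasp point. The pads swing forward as they close: fully open they stand 13 mm farther back than shut.
Start: joints at [-1.232, 0.521, -0.036, 1.599, 0.021, 1.021, -0.113], TCP at [0.248, 0.573, 0.231] pointing down, gripper open.
Joint ranges: [-2.91, 2.91], [-0.3, 2.13], [-1.5, 1.42], [0.17, 2.43], [-1.26, 4.41], [0.16, 1.93], [-2.52, 2.52]. Speed limits (rad/s): [1.89, 1.89, 2.39, 2.39, 3.01, 3.01, 3.01].

### API

Orientations are given as [roll, pitch, yaw] about the fixed x, y, z axes, in that order (R = Rz(yaw) Ry(pitch) Rx(roll)).
In Python, from workcell import observe, imaging, bot gives the robot as it stands.
- The arm moves only by the tool send_rows, never from a script. Its argument "plan" is text: rows parted by semicolons, each of 7 numbers parted by spaces: the shift along the tool's x, y, z in m, then the turn, a rotation vector about the tool's x, y, z in degrees, then the finger opening in m, from 0 to 0.0854. In form: dx dy dz rx ry rz claw; .... A call has 1 to 10 rows; each row is the pose to reach, as a shift and turn from the pose commanded when the call began, along the tool's axes at that moment; what a row does not reach only later rows make up. A row lasts 1/12 s, in which the tool goes at most 41.7 mm and 7.16 degrees, less where a joint would pass 70% of its speed; a pose out of reach is approached as far as the arm can. A call with a gripper value outside its range is refused whole. The fingers move at their own pace and stop on an object; "grip_force" is the grip in N (left out, the last holds). Time passes only in rows, so rows that repeat a pose let the fingers close. It gives the time, the measured TCP pose, the force, the opening and the grip force at its end, in the units of the state.
- observe(): the state, without advancing time (a new reading comes with each control period).
- imaging.grab_frame(name): name is "scene" or "top"; returns a dict with "color" (420x560x3 uint8, red, green, blue), "fx", "fy", "cx", "cy" (pixels), "eye" and "orientation" of the camera in the world. Camera axes: x right, y down, z forward; pixel columns grow to the right and rows downward; lengths in m; the calibration is good to about 2 mm. A picture is of the moment at which its call begins. There is no depth.
- bot.job_done(): hands the job in; it is judged then, once.
The state is a dict: "clock": time; "qpos": joint angles; "qd": joint speeds; "joint_efforts": joint torques, N m; "position": TCP position; "tool_rot": TCP orientation; "force": force on the tool from outside, world axes, zero at the start; "moment": the same for the moment, N m; "grip_width": finger opening in m; "finger_force": force on a finger pad.
Only numpy, scipy, OpenCV 4.12 (cv2) and the standard library are available. Lean on these libraries where they do the work, as an engineer would, in place of code of your own. Each camera call takes 0.05 s, during which the arm holds its last target. There are 200 camera calls.

### The job

The white motion sensor light on the console has been knocked over and lies on its back. Tip it back up with shut fingertips, pushing on its raised foot plate, until it stands upright on its foot about where it lay; then press the orange switch on its top all the way down and let it go to wake it. Do not take it between the fingers, lift or carry the light, do not send it over on to its face, and leave everything else, graspable or not, where it is.

Things in the scene. Friction and masses are not known exactly. Their poses are not given: they have to be found in the camera images.
- light: Motion sensor light, 0.45 kg: steel foot plate 105 (x) by 80 (y) by 12 (z) mm, white head 38 by 76 by 93 mm on it, flush with the foot's rear (+x) edge; 105 mm tall. Origin: centre of the foot's underside; z up through the head when it stands, -x its front. It starts on its back, pointing any way: +x down, z level from foot to head, the foot plate upright like a wall, front edge on top.
- heel (a point): Middle of the foot's rear lower edge, on the console: the light tips about this edge. The centre of mass is about 25 mm above the foot's underside and 45 mm ahead of the heel. Past some 30 degrees of tipping the light goes on towards standing by itself; its head swings up behind the pushing finger and leans on it until the finger is some 65 mm beyond the heel.
- foot_edge (a point): Middle of the foot plate's front upper edge, on its inner (head) side; at the start it is the top of the upright foot plate, 105 mm above the console. A level push of 1 to 2 N near here, from the head's side and away from the head, tips the light up.
- lens (a point): Tip of the round sensor lens, standing 6 mm out of the head's front, 48 mm above the foot's underside; at the start it looks up, 44 mm above the console, with the head's front around it at 38 mm
- switch_top (a point): Centre of the top of the orange round switch cap (26 mm across, standing 8 mm out of the head's top) when it is not pressed; 113 mm above the console when the light stands, 19 mm ahead of the heel. The cap is pressed along the light's -z
- switch (a joint): Travel of the orange switch: 0 released, 0.005 m fully pressed; a spring (1 N at rest, 4 N fully down) brings it back
- bowl: Copper-coloured aluminium bowl, 136 mm across, 52 mm high, loose; origin at the centre of its underside
- keys: Pair of steel gate keys on a ring, about 95 by 60 mm, 4 mm thick, lying flat, loose; origin near the middle, on the console
- bottle: Grey silicone bottle with black twist cap, 66 mm across, 164 mm tall, standing, loose; origin at the centre of its underside
- torch: Black torch with a square aluminium head, 125 mm long, 34 mm wide, 27 mm high, lying along its x, loose; origin on the console under its middle
- padlock: Brass padlock, 80 by 50 by 20 mm, lying flat, loose; origin on the console under its brass body
- box: Wooden box, 140 (x) by 220 (y) by 120 (z) mm, fixed; its front, with the sliding door, faces its -x; origin at the centre of its underside
- box_door (a joint): Sliding door of the wooden box: 0 shut, grows to 0.15 m as it slides to the box's +y
Not all that is in view belongs to the job. What is shaped like the light but pink or yellow is not meant.

How it is judged:
On the way, in this order (a step that is already met when the one before it is completed fails the run):
1. the light stands upright on its foot, at rest (angle between light's own z axis and vertical below 0.06 rad and height (world z) of heel below 0.008 m and angular speed of light below 0.2 rad/s), for 0.2 s.
2. the orange switch is pressed all the way down while the light stands (value of joint switch above 0.004 m and angle between light's own z axis and vertical below 0.06 rad and height (world z) of heel below 0.008 m), for 0.05 s.
At the end, for the whole second after the job is handed in: The light stands upright on its foot (within 3.4 degrees, heel on the console), at rest, its heel within 80 mm of where it started, the switch released (under 1 mm); the bowl, keys, bottle, torch and padlock are within 30 mm of their places and the box's door is shut within 10 mm (angle between light's own z axis and vertical below 0.06 rad and height (world z) of heel below 0.008 m and linear speed of light below 0.02 m/s and angular speed of light below 0.1 rad/s and value of joint switch below 0.001 m and distance of heel from where it was at the start of the episode below 0.08 m and not (distance of any of bowl, keys, bottle, torch, padlock from where it was at the start of the episode above 0.03 m or value of joint box_door above 0.01 m)); the robot touches nothing.
It fails at once if the light's foot or head is taken between the fingers (the grasp point is inside it) ((x of the grasp point in the frame of light between -0.05 and 0.05 m and y of the grasp point in the frame of light between -0.038 and 0.038 m and z of the grasp point in the frame of light between 0.002 and 0.01 m) or (x of the grasp point in the frame of light between 0.018 and 0.05 m and y of the grasp point in the frame of light between -0.036 and 0.036 m and z of the grasp point in the frame of light between 0.015 and 0.102 m)).
It fails at once if the light is lifted, or goes over on to its face (heel more than 30 mm above the console) (height (world z) of heel above 0.03 m).
It fails at once if a bystander is moved more than 30 mm or the box's door slid more than 10 mm (distance of any of bowl, keys, bottle, torch, padlock from where it was at the start of the episode above 0.03 m or value of joint box_door above 0.01 m).
It also fails if it takes over 48 s, if anything falls off the work surface, if the arm or the gripper's body presses on something with over 40 N, if the wrist force passes 120 N, or if a joint passes its speed limit or range.

## Working session

There is one attempt and no reset: what is moved stays moved. The work goes in short steps, Python scripts to look and compute and a tool call to move; the robot and the scene stay as the last step left them, time stands still between calls to the robot, and variables do not carry over. Pictures are saved under pics/ and viewed, at most 10 in all, crops included, and the job is handed in when it is done.

Besides the shell and the picture viewer there is one more tool, called after "Request:" as name(argument=value, ...), one argument or row to a line, values as JSON. send_rows: Moves the arm, as the interface text tells. Its arguments: {"type":"object","properties":{"plan":{"type":"string"},"grip_force":{"type":"number"}},"required":["plan"]}

```bash
mkdir -p pics
cat > h.py <<'E'
import numpy as np, cv2
from scipy.spatial.transform import Rotation as R
from workcell import observe, imaging, bot
def grab(n,save=None):
    f=imaging.grab_frame(n)
    if save: cv2.imwrite(save,f["color"][:,:,::-1])
    return f
def rot(o):
    o=np.array(o,float)
    return o if o.shape==(3,3) else (R.from_euler('xyz',o).as_matrix() if o.size==3 else R.from_quat(o).as_matrix())
def ray(f,u,v):
    d=rot(f["orientation"])@np.array([(u-f["cx"])/f["fx"],(v-f["cy"])/f["fy"],1]); return np.array(f["eye"]),d
def onz(f,u,v,z):
    e,d=ray(f,u,v); return e+d*(z-e[2])/d[2]
def proj(f,p):
    c=rot(f["orientation"]).T@(np.array(p)-np.array(f["eye"])); return f["fx"]*c[0]/c[2]+f["cx"],f["fy"]*c[1]/c[2]+f["cy"]
E
python3 - <<'E'
from h import *
for n in("scene","top"):
    f=grab(n,f"pics/{n}0.png"); print(n,{k:v for k,v in f.items() if k!="color"})
print(observe(),bot.tcp_to_grasp)
a=cv2.imread("pics/scene0.png");b=cv2.imread("pics/top0.png")
E
```

```text
scene {'fx': 516.1363997640672, 'fy': 516.1363997640672, 'cx': 271.53906943013544, 'cy': 205.83613415051875, 'eye': array([ 1.03076595, -0.74125964,  1.38560619]), 'orientation': array([-2.5631872 ,  0.0082823 ,  0.54696614])}
top {'fx': 419.31099806440164, 'fy': 419.31099806440164, 'cx': 272.92960526384775, 'cy': 201.6476181746951, 'eye': array([ 0.42308465, -0.01763471,  1.0850736 ]), 'orientation': array([-3.00684404, -0.03907821, -1.54793329])}
{'clock': 0.1, 'qpos': array([-1.23218536,  0.52195056, -0.036307  ,  1.5998926 ,  0.02121484,
        1.02109259, -0.11275853]), 'qd': array([ 9.42254982e-06, -6.26341322e-05, -2.93102125e-04, -1.47227923e-03,
       -2.74830035e-03, -1.77064553e-03,  2.21135977e-04]), 'joint_efforts': array([ 4.43794881e-03, -9.28501225e+01,  1.98440149e+00, -3.70539057e+01,
        1.81848166e-02,  5.34618390e-03, -1.99997757e-06]), 'position': array([0.24838544, 0.57323097, 0.23080683]), 'tool_rot': array([-3.14063881e+00,  8.76827036e-05,  2.73280120e+00]), 'force': array([0.65144845, 0.18024039, 0.9789004 ]), 'moment': array([0.04113355, 0.0056681 , 0.04787007]), 'finger_force': 0.0, 'grip_width': 0.08527036542905671} 0.0187
```

View pics/scene0.png

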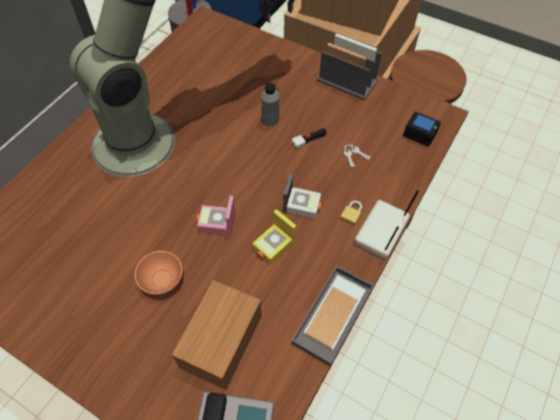

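View pics/top0.png

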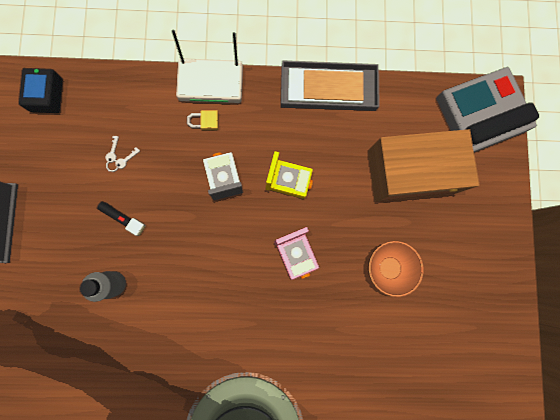

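The scene has three lights: white at top (222,177), yellow at (290,178), pink at (297,255). The white one with the grey foot plate fits; the white item at (210,80) is a router. I'll confirm this in an enlarged crop.

Run:
```python
from h import *
a=cv2.imread("pics/scene0.png");b=cv2.imread("pics/top0.png")
A=cv2.resize(a[165:225,270:330],(480,480),interpolation=cv2.INTER_CUBIC)
B=cv2.resize(b[142:207,190:255],(480,480),interpolation=cv2.INTER_CUBIC)
cv2.imwrite("pics/crop.png",cv2.resize(np.hstack([A,B]),(800,400)))
f=grab("top")
for n,u,v,z in[("lens",222.5,176.5,.044),("c",222,177,.038),("pink",297,253,.04),("yel",288,177,.04),("padlock",208,120,.01),("keys",122,155,0),("torch",120,218,.02)]: print(n,onz(f,u,v,z).round(3))
```

```text
lens [0.625 0.073 0.044]
c [0.625 0.075 0.038]
pink [ 0.439 -0.118  0.04 ]
yel [ 0.63  -0.092  0.04 ]
padlock [0.783 0.12  0.01 ]
keys [0.683 0.341 0.   ]
torch [0.516 0.328 0.02 ]
```

View pics/crop.png

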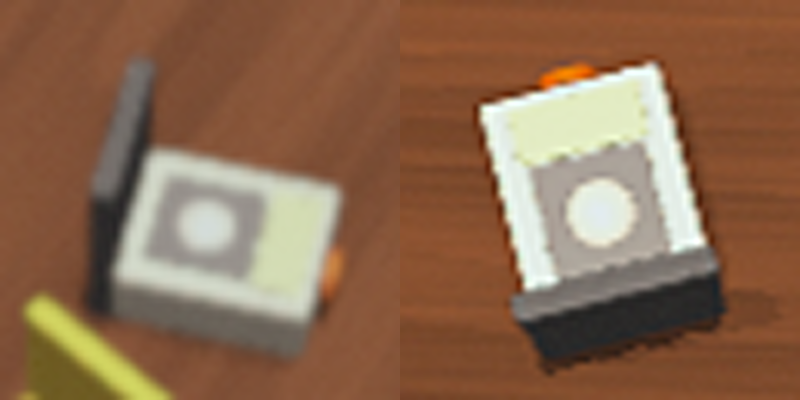

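The crop confirms the white light. Its dark foot plate stands on the robot side, with the plate's top inner edge running from top (208.4,189.6) to (240.4,182.1). The orange switch is at the far end, and the lens is at (222.5,176.5).

Run:
```python
from h import *
f=grab("top");g=grab("scene")
a=onz(f,208.4,189.6,.105);b=onz(f,240.4,182.1,.105);c=onz(f,203,159.1,.038);d=onz(f,231.9,152.2,.038)
print(a,b,c,d,np.linalg.norm(a-b),np.linalg.norm(c-d))
# scene: plate top outer corners crop (0..400 -> 60px)
s=60/400
for u,v in[(150,65),(108,195)]: print(onz(g,270+u*s,165+v*s,.105))
L=onz(f,222.5,176.5,.044); 
for w in(a-b,c-d):
    z=np.array([-w[1],w[0],0]); z*=np.sign(z[0]); z/=np.linalg.norm(z); print("zdir",z,np.degrees(np.arctan2(z[1],z[0])),"heel from lens",L-z*.048,"from edge",(a+b)/2-z*.012)
print("tool axes",rot(observe()['tool_rot']).round(3))
```

```text
[0.58124238 0.09980171 0.105     ] [0.60143021 0.02523156 0.105     ] [0.67007505 0.1248761  0.038     ] [0.69044642 0.05237979 0.038     ] 0.07725448891246078 0.07530410109258805
[0.58268816 0.09844552 0.105     ]
[0.60297495 0.0256171  0.105     ]
zdir [ 0.96525334  0.26131588 -0.        ] 15.148155855822289 heel from lens [0.57914987 0.06074489 0.044     ] from edge [0.57975325 0.05938085 0.105     ]
zdir [ 0.96271397  0.27052137 -0.        ] 15.695293939564438 heel from lens [0.57927176 0.06030302 0.044     ] from edge [0.57978373 0.05927038 0.105     ]
tool axes [[-0.918  0.398 -0.   ]
 [ 0.398  0.918 -0.   ]
 [-0.    -0.001 -1.   ]]
```

Request:
send_rows(
  plan="-0.035 -0.02 0 0 0 6 0; -0.07 -0.04 0 0 0 12 0; -0.105 -0.06 0 0 0 18 0; -0.14 -0.08 0 0 0 24 0; -0.175 -0.1 0 0 0 30 0; -0.21 -0.12 0 0 0 36 0; -0.245 -0.14 0 0 0 42 0; -0.28 -0.16 0 0 0 48 0; -0.315 -0.18 0 0 0 51 0; -0.315 -0.18 0 0 0 51 0",
  grip_force=40,
)

```text
clock: 1.08
position: [0.4702, 0.2761, 0.2317]
tool_rot: [3.14, 0.003, 1.83]
force: [0.4, -0.8, -0.8]
grip_width: -0.0002
finger_force: 0.0
```

```bash
cat >> h.py <<'E'
H=np.array([.5795,.060,0]);D=np.array([np.cos(np.radians(15.4)),np.sin(np.radians(15.4)),0])
def tool(s,z):
    o=observe();T=rot(o["tool_rot"]);p=H+s*D+[0,0,z]
    print("pos",np.round(o["position"],4),"rpy",np.degrees(o["tool_rot"]).round(1),"F",np.round(o["force"],2),"t",o["clock"],"shift",(T.T@(p-o["position"])).round(4),"yaxis",T[:,1].round(3))
E
python3 -c "
from h import *
tool(.05,.231)"
```

```text
pos [0.4702 0.2761 0.2317] rpy [179.9   0.2 104.9] F [ 0.36 -0.83 -0.82] t 1.0833 shift [-0.2364  0.1001  0.0015] yaxis [0.966 0.257 0.001]
```

Request:
send_rows(
  plan="-0.036 0.015 0 0 0 0 0; -0.072 0.03 0 0 0 0 0; -0.108 0.045 0 0 0 0 0; -0.144 0.06 0 0 0 0 0; -0.18 0.075 0 0 0 0 0; -0.216 0.09 0 0 0 0 0; -0.236 0.1 0 0 0 0 0; -0.236 0.1 0.03 0 0 0 0; -0.236 0.1 0.06 0 0 0 0; -0.236 0.1 0.06 0 0 0 0",
)

```text
clock: 1.92
position: [0.6232, 0.0821, 0.1663]
tool_rot: [-3.134, -0.0, 1.842]
force: [-2.0, -0.3, -0.9]
grip_width: -0.0
finger_force: 0.0
```

Run:
```python
from h import *
tool(.05,.08)
f=grab("top");g=grab("scene")
A=cv2.resize(g["color"][140:240,250:350],(400,400),interpolation=cv2.INTER_CUBIC)
B=cv2.resize(f["color"][120:220,172:272],(400,400),interpolation=cv2.INTER_CUBIC)
cv2.imwrite("pics/c2.png",np.hstack([A,B])[:,:,::-1])
```

```text
pos [0.6232 0.0821 0.1663] rpy [-179.6   -0.   105.6] F [-1.97 -0.31 -0.92] t 1.9167 shift [-0.0098  0.0026  0.0863] yaxis [ 0.963  0.268 -0.007]
```

View pics/c2.png

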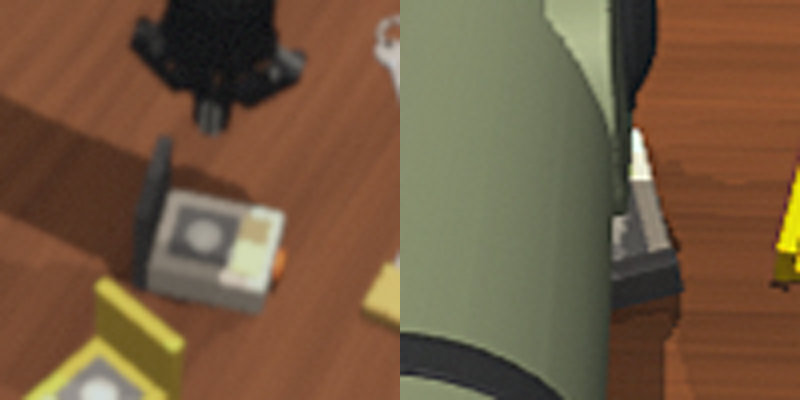

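The scene crop shows the shut fingertips near (210,128), above the head's side of the foot plate, whose top is at (160,145). The light hasn't moved. Next I'll descend.

Request:
send_rows(
  plan="-0.01 0.003 0.02 0 0 0 0; -0.01 0.003 0.04 0 0 0 0; -0.01 0.003 0.055 0 0 0 0; -0.01 0.003 0.07 0 0 0 0; -0.01 0.003 0.081 0 0 0 0; -0.01 0.003 0.081 0 0 0 0; -0.01 0.003 0.081 0 0 0 0",
)

```text
clock: 2.6
position: [0.6317, 0.074, 0.0914]
tool_rot: [3.141, 0.0, 1.843]
force: [-0.0, -0.6, 0.7]
grip_width: 0.0002
finger_force: 0.0
```

```bash
python3 -c "
from h import *
tool(.0,.085)"
```

```text
pos [0.6317 0.074  0.0914] rpy [180.    0.  105.6] F [-0.04 -0.64  0.66] t 2.6 shift [ 0.0005 -0.054   0.0063] yaxis [0.963 0.269 0.001]
```

Request:
send_rows(
  plan="0 -0.006 0.006 0 0 0 0; 0 -0.012 0.006 0 0 0 0; 0 -0.018 0.006 0 0 0 0; 0 -0.024 0.006 0 0 0 0; 0 -0.03 0.006 0 0 0 0; 0 -0.036 0.006 0 0 0 0; 0 -0.042 0.006 0 0 0 0; 0 -0.048 0.006 0 0 0 0; 0 -0.054 0.006 0 0 0 0; 0 -0.06 0.006 0 0 0 0",
)

```text
clock: 3.43
position: [0.5728, 0.0575, 0.0843]
tool_rot: [-3.141, 0.0, 1.843]
force: [0.0, 0.4, 0.0]
grip_width: -0.0003
finger_force: 0.1
```

Run:
```python
from h import *
tool(-.065,.085)
g=grab("scene")
cv2.imwrite("pics/c3.png",cv2.resize(g["color"][140:240,230:350],(720,600),interpolation=cv2.INTER_CUBIC)[:,:,::-1])
```

```text
pos [0.5728 0.0575 0.0843] rpy [-180.     0.   105.6] F [0.04 0.43 0.  ] t 3.4333 shift [ 0.0008 -0.0578 -0.0007] yaxis [ 0.963  0.268 -0.   ]
```

View pics/c3.png

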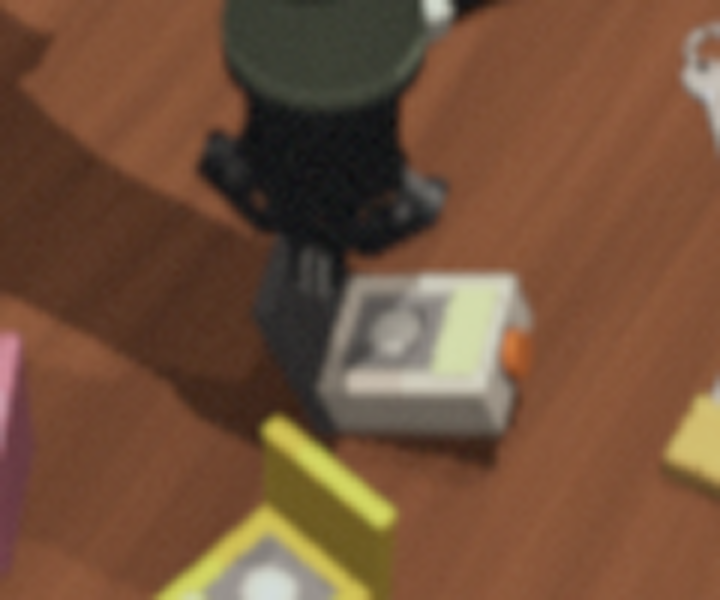

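The light is tipping cleanly: the plate leans away at (290,330) and the head's far end has risen. I'll keep pushing.

Request:
send_rows(
  plan="0 -0.004 0 0 0 0 0; 0 -0.008 0 0 0 0 0; 0 -0.012 0 0 0 0 0; 0 -0.016 0 0 0 0 0; 0 -0.02 0 0 0 0 0; 0 -0.024 0 0 0 0 0; 0 -0.028 0 0 0 0 0; 0 -0.032 0 0 0 0 0; 0 -0.036 0 0 0 0 0; 0 -0.036 0 0 0 0 0",
)

```text
clock: 4.32
position: [0.5378, 0.0477, 0.0842]
tool_rot: [-3.141, -0.0, 1.842]
force: [-1.8, 0.2, 0.3]
grip_width: 0.0002
finger_force: 0.9
```

Run:
```python
from h import *
tool(-.065,.085)
g=grab("scene")
cv2.imwrite("pics/c4.png",cv2.resize(g["color"][140:240,230:350],(720,600),interpolation=cv2.INTER_CUBIC)[:,:,::-1])
```

```text
pos [0.5378 0.0477 0.0842] rpy [-179.9   -0.   105.6] F [-1.8   0.17  0.32] t 4.3167 shift [ 0.0009 -0.0215 -0.0008] yaxis [ 0.963  0.268 -0.001]
```

View pics/c4.png

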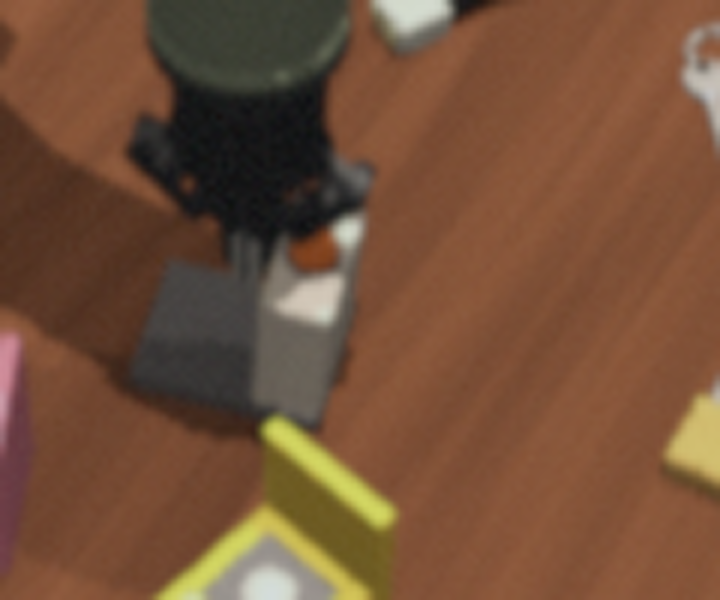

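The light has swung up and its head leans on the finger, nearly upright. I'll draw the finger away slowly so it settles.

Request:
send_rows(
  plan="0 -0.003 0 0 0 0 0; 0 -0.006 0 0 0 0 0; 0 -0.009 0 0 0 0 0; 0 -0.012 0 0 0 0 0; 0 -0.015 0 0 0 0 0; 0 -0.018 0 0 0 0 0; 0 -0.021 0 0 0 0 0; 0 -0.025 0 0 0 0 0; 0 -0.03 0 0 0 0 0; 0 -0.036 0 0 0 0 0",
)

```text
clock: 5.2
position: [0.5037, 0.0382, 0.0843]
tool_rot: [3.141, 0.0, 1.843]
force: [0.9, -0.5, 1.0]
grip_width: 0.0
finger_force: 0.0
```

Request:
send_rows(
  plan="0 -0.005 -0.02 0 0 0 0; 0 -0.005 -0.05 0 0 0 0; 0 -0.005 -0.08 0 0 0 0; 0 -0.005 -0.11 0 0 0 0; 0 -0.005 -0.14 0 0 0 0; 0 -0.005 -0.14 0 0 0 0",
)

```text
clock: 5.7
position: [0.5009, 0.0369, 0.2291]
tool_rot: [3.135, 0.0, 1.842]
force: [0.8, -0.2, 0.3]
grip_width: -0.0001
finger_force: 0.0
```

Run:
```python
from h import *
tool(.019,.16)
g=grab("scene");f=grab("top","pics/t5.png")
for n,k in(("scene",g),("top",f)):
    hsv=cv2.cvtColor(k["color"],cv2.COLOR_RGB2HSV); m=cv2.inRange(hsv,(5,190,90),(17,255,255))
    c,s,st,ce=0,0,0,0
    c,l,st,ce=cv2.connectedComponentsWithStats(m)
    print(n,proj(k,H-.019*D+[0,0,.113]))
    for i in range(1,c):
        if st[i,4]>8: print(st[i],ce[i].round(1),onz(k,*ce[i],.113).round(4))
A=cv2.resize(g["color"][140:240,240:340],(400,400),interpolation=cv2.INTER_CUBIC)
B=cv2.resize(f["color"][120:220,172:272],(400,400),interpolation=cv2.INTER_CUBIC)
cv2.imwrite("pics/c5.png",np.hstack([A,B])[:,:,::-1])
```

```text
pos [0.5009 0.0369 0.2291] rpy [179.6   0.  105.5] F [ 0.81 -0.18  0.34] t 5.7 shift [0.0011 0.1005 0.0698] yaxis [0.963 0.268 0.007]
scene (np.float64(279.2854614934912), np.float64(180.10895648544883))
top (np.float64(226.93808805947245), np.float64(198.07891161668516))
[522  85   2  10  11] [522.9  89.7] [ 0.8545 -0.6689  0.113 ]
[191 112  10   1  10] [195.5 112. ] [0.767  0.1377 0.113 ]
[527 150   1  10  10] [527.  154.5] [ 0.6892 -0.6693  0.113 ]
[308 180   5   9  29] [310.3 184.1] [ 0.6001 -0.14    0.113 ]
[529 182   1   9   9] [529. 186.] [ 0.6113 -0.6695  0.113 ]
[301 273  10   6  28] [305.2 275.7] [ 0.3865 -0.1305  0.113 ]
```

View pics/c5.png

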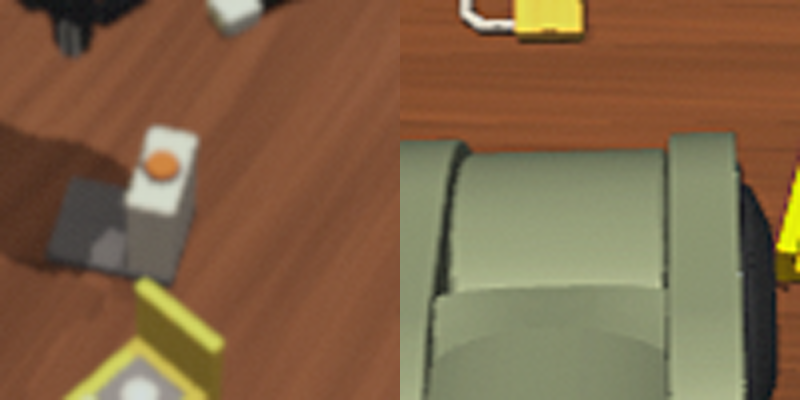

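The light now stands upright. The orange cap is at crop (162,163), which is scene pixel (280.5,180.9) against a predicted (279.3,180.1).

Run:
```python
from h import *
g=grab("scene")
r,gg,b=[g["color"][165:195,265:300,i].astype(int) for i in range(3)]
m=((r-b>90)&(gg<170)&(r>150)&(gg>70)).astype(np.uint8);c,l,st,ce=cv2.connectedComponentsWithStats(m)
for i in range(1,c):
  if st[i,4]>10: print(st[i],ce[i],onz(g,*(ce[i]+[265,165]),.111))
print(onz(g,280.5,180.9,.113),H-.019*D)
p=onz(g,280.5,180.7,.113); print("s,t",(p-H)@D,(p-H)@[-D[1],D[0],0])
tool(-.019,.14)
```

```text
[12 13  7  7 37] [15.16216216 15.83783784] [0.56413822 0.05522862 0.111     ]
[0.5658701  0.05430753 0.113     ] [0.56118219 0.05495443 0.        ]
s,t -0.01485129170472452 -0.001145519020472499
pos [0.4988 0.037  0.2242] rpy [180.   -0.  105.6] F [-0.18 -0.13 -0.39] t 5.85 shift [0.0005 0.0649 0.0842] yaxis [0.963 0.269 0.   ]
```

Request:
send_rows(
  plan="0 0.03 0 0 0 0 0; 0 0.06 0 0 0 0 0; 0 0.068 0 0 0 0 0; 0 0.068 0 0 0 0 0; 0 0.068 0.03 0 0 0 0; 0 0.068 0.06 0 0 0 0; 0 0.068 0.09 0 0 0 0; 0 0.068 0.095 0 0 0 0; 0 0.068 0.095 0 0 0 0; 0 0.068 0.095 0 0 0 0",
)

```text
clock: 6.68
position: [0.5647, 0.0549, 0.1301]
tool_rot: [-3.141, 0.0, 1.842]
force: [-0.5, 0.4, 0.8]
grip_width: 0.0
finger_force: 0.0
```

Run:
```python
from h import *
tool(-.016,.107)
g=grab("scene")
cv2.imwrite("pics/c6.png",cv2.resize(g["color"][140:240,230:350],(720,600),interpolation=cv2.INTER_CUBIC)[:,:,::-1])
```

```text
pos [0.5647 0.0549 0.1301] rpy [-180.     0.   105.6] F [-0.46  0.36  0.78] t 6.6833 shift [ 0.001  -0.0003  0.0231] yaxis [ 0.963  0.268 -0.   ]
```

View pics/c6.png

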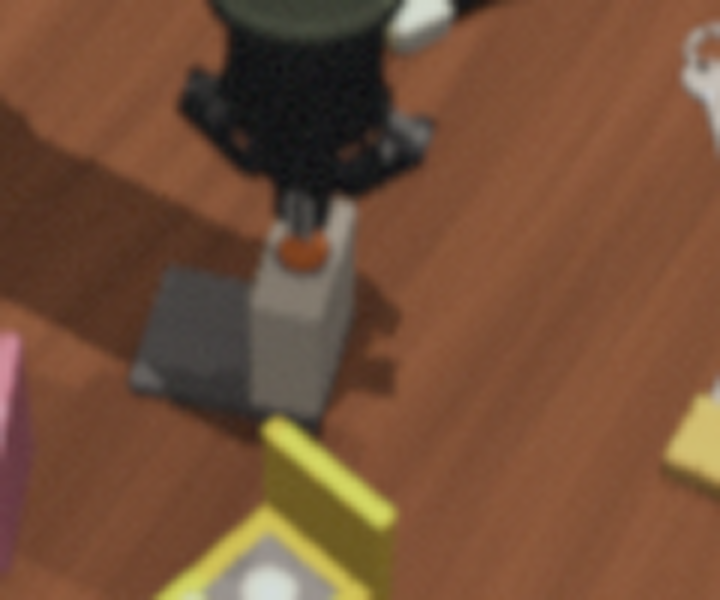

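The fingertips at (305,225) are right above the orange cap at (302,250). I'll press down gently.

Request:
send_rows(
  plan="0 0 0.006 0 0 0 0; 0 0 0.012 0 0 0 0; 0 0 0.016 0 0 0 0; 0 0 0.018 0 0 0 0; 0 0 0.02 0 0 0 0; 0 0 0.022 0 0 0 0; 0 0 0.022 0 0 0 0; 0 0 0.022 0 0 0 0; 0 0 0.022 0 0 0 0",
)

```text
clock: 7.48
position: [0.565, 0.0554, 0.1079]
tool_rot: [3.141, -0.0, 1.843]
force: [-2.4, 1.5, 13.2]
grip_width: 0.0002
finger_force: 6.3
```

13 N at the hard stop means the switch is fully down. I'll release it and retreat.

Request:
send_rows(
  plan="0 0 -0.004 0 0 0 0; 0 0 -0.012 0 0 0 0; 0 0 -0.03 0 0 0 0; 0 0 -0.06 0 0 0 0; 0 0 -0.09 0 0 0 0; 0 0 -0.12 0 0 0 0; 0 0 -0.12 0 0 0 0; 0 0 -0.12 0 0 0 0; 0 0 -0.12 0 0 0 0; 0 0 -0.12 0 0 0 0",
)

```text
clock: 8.32
position: [0.5642, 0.0552, 0.2265]
tool_rot: [-3.14, -0.0, 1.843]
force: [-0.8, -0.1, -1.3]
grip_width: -0.0002
finger_force: 0.0
```

Run:
```python
from h import *
tool(0,.2)
g=grab("scene","pics/end.png")
```

```text
pos [0.5642 0.0552 0.2265] rpy [-179.9   -0.   105.6] F [-0.84 -0.08 -1.32] t 8.3167 shift [0.0005 0.016  0.0265] yaxis [ 0.963  0.269 -0.002]
```

View pics/end.png

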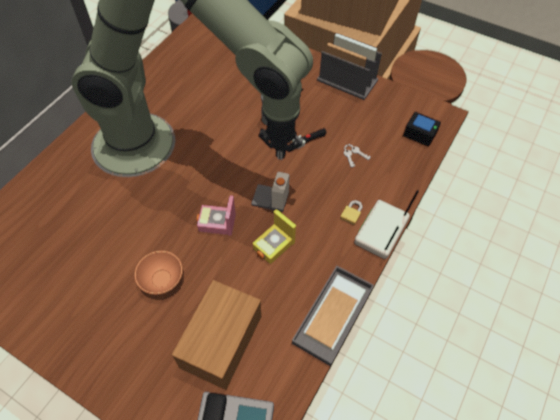

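The light stands at (272,192), the cap is free at (281,182), the arm is clear and the rest looks undisturbed.

```bash
python3 -c "
from h import *
print(bot.job_done())"
```

```text
the job is handed in; nothing more can be done
None
```

The white light was tipped back up onto its foot, its orange switch was pressed to the stop and released, and the job is handed in; the last picture showed it standing with nothing else visibly moved, but no verdict was returned.

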